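# Third hand at the drawer jig: set the swing stop, then press the board on the sprung fence

## Task

Throw the black-knobbed lever of the assembly jig into the notch with the red mark, so that its swing stop stands where this drawer board needs it. Then, with the board standing on edge on the jig's plate, bring its right-hand end up against the stop and press the board squarely against the sprung fence until the fence's red pointer stands in the green zone, without ever pushing the fence to the end of its travel. Be my third hand while I screw it: finish still holding it pressed like that, lever still in its notch, and leave the other things on the worktop alone.

Things in the scene. Friction and masses are not known exactly. Their poses are not given: they have to be found in the camera images.
- jig: Plywood assembly jig fixed on the worktop. Its origin is at worktop height; its x axis points away from the robot, square to the fence, its y axis runs left along the fence, z up. The plate is 18 mm thick (top at z 18 mm) and reaches from x -120 to +130 and y -280 to +125 mm. The fence is at the far side, the lever with its swing stop at the right-hand end. Behind the fence are two 36 mm wide brackets and a scale block, no higher than 50 mm above the worktop.
- fence_face (a point): Centre of the near face of the sprung aluminium fence (200 mm long along jig y, from jig y -90 to +110; bottom 1 mm above the plate, top 50 mm above the worktop, 14 mm thick). The point moves with the fence. At rest the face is at jig x = +59 mm; its normal is jig x.
- fence (a joint): Travel of the fence along jig +x in metres: 0 at rest, 0.020 at its hard end. It springs back with 900 N per metre (0.9 N a mm, no preload). A red pointer on the fence runs over a scale block behind it; the green zone there is travel 0.005 to 0.013 (about 4.5 to 11.7 N).
- stop_lever (a joint): Angle of the lever in rad, seen from above positive anticlockwise. Sprung detent notches at -0.6 (where it starts, within 0.03), 0 and +0.6: within about 0.07 of a notch it snaps in by itself; leaving or entering one takes about 5 N at the knob; between them it stays where it is left. End stops at -0.66 and +0.66.
- lever_pivot (a point): Point on the vertical axis of the lever, 48 mm above the worktop, at jig (-6, -150) mm. The lever is a flat blue bell crank: one arm of 75 mm with the knob points along jig -y at angle 0, the other, 70 mm long and ending in the stop post, along jig +x.
- lever_knob (a point): Centre of the upright black knob of the lever, 22 mm across, 75 mm from the pivot; 70 mm above the worktop, its top at 92 mm, its grip part begins 52 mm above the worktop; the lever's arm below it has its top at 38 mm.
- lever_pointer (a point): Tip of the lever's yellow pointer, 100 mm from the pivot, beyond the knob. In a notch it stands 12 mm short of the centre of that notch's mark.
- red_mark_top (a point): Centre of the top of the red disc, 14 mm across, that marks the wanted notch; on the plate, 112 mm from the pivot. It is at the notch of angle 0 or at that of +0.6; a white disc marks the other one.
- stop_tip (a point): On the axis of the upright steel stop post (16 mm across, 24 to 68 mm above the worktop) at the end of the lever's stop arm, 70 mm from the pivot; 46 mm above the worktop. With the lever in the wanted notch the post stands just right of the fence, in line with the place of the board; the board's end face then touches the post's left side.
- board_center (a point): Centre (half-way up) of the loose beech board, 20 mm thick (its x), 180 mm long (its y), 80 mm high, about 0.2 kg, standing on edge on the jig's plate in front of the fence, turned by up to 0.4 rad from the jig.
- board_end (a point): Centre of the board's right-hand end face, 90 mm from its centre along its -y, half-way up.
- mug: Loose bystander: blue mug, 86 x 120 mm with its handle, 101 high; origin at its underside. Leave it alone.
- tea_box: Loose bystander: green and white tea box, 65 x 142 x 73 mm; origin at its underside. Leave it alone.
- spice_jar: Loose bystander: spice jar with black cap, 41 mm across, 105 high; origin at its underside. Leave it alone.
- tape: Loose bystander: roll of tan tape, 96 mm across, 25 high; origin at its underside. Leave it alone.
- lemon: Loose bystander: lemon, 78 x 55 x 56 mm; origin at its underside. Leave it alone.
- screwdriver: Loose bystander: screwdriver with red handle, lying on the left near the robot; origin at its underside. Leave it alone.

How it is judged:
By the outcome, as a careful person would: the job done as asked, in the order asked, and still so for the second after the job is handed in, while the arm keeps its last pose, push and grip.
It also fails if it takes over 48 s, if anything falls off the work surface, if the arm or the gripper's body presses on something with over 40 N, if the wrist force passes 120 N, or if a joint passes its speed limit or range.

## Robot

A 7-joint arm with a two-finger parallel gripper is mounted at the origin on a cart in front of the work surface, level with it; the furniture and walls round the work are solid. World frame = base frame: x ahead of the robot, y to its left, z up, the work surface at z = 0. Lengths are in mm, angles in rad, forces in N, time in s.
With the tool pointing down it reaches from about 425 to 950 mm from the base axis. Payload 16.7 kg.
Tool frame: the origin (TCP) lies at the very end of the fingers, on their centre line; the grasp point (between the pads) lies 19 mm behind it (robot.grip_depth is the distance from the TCP to the grasp point, in mm); z points along the fingers, y is the line along which they close (so a half turn about z gives the same grasp; the last joint's range is limited). The gripper opens to 94 mm and grips with 3 to 60 N. Pads are 16 mm wide; open, the fingers measure 119 mm over their backs; the gripper's body (75 mm by 177 mm) begins 78 mm behind the grasp point.
Start: joints at [-1.339, 0.426, 0.074, 1.606, -0.034, 1.111, -0.067], TCP at [250.874, 626.607, 205.467] pointing down, gripper open.
Joint ranges: [-2.85, 2.85], [-0.5, 2.14], [-1.23, 1.37], [0.21, 2.46], [-1.02, 4.16], [0.16, 2.05], [-2.73, 2.73]. Speed limits (rad/s): [1.89, 1.89, 2.39, 2.39, 3.01, 3.01, 3.01].

## Interface

Orientations are given as a unit quaternion [w, x, y, z].
In Python, from cell import robot gives the robot as it stands. Calls block until the motion is done:
- robot.move_to(position, orientation): joint-space move of the TCP to a pose.
- robot.servo_line(position, orientation=None, vel=150, stop_force=None): straight line of the TCP; orientation=None keeps the orientation; vel is the mean speed in mm/s. With stop_force (N) it stops when the force on the tool has changed by that much, and returns True; else False.
- robot.movej(angles): joint-space move.
- robot.move_gripper(opening, grip_force=None): opening from 0.0 (shut) to 1.0 (fully open); grip_force is the grip in N (None keeps the last); returns when the fingers have stopped.
- robot.sleep(seconds).
- robot.inverse_kinematics(position, orientation): joint angles nearest the present ones, or None.
- robot.read_camera(name): name is "scene" or "side" or "wrist"; returns the picture (480x640x3 uint8, blue, green, red); there is no depth.
- robot.camera_info(name): a dict with "fov_y" (degrees; the focal length in pixels is half the picture's height over the tangent of half this angle, whatever the lens; pixels are square), "cx", "cy" (the principal point, pixels), "R" (3x3) and "t" (3): a world point X has camera coordinates R X + t. Camera axes: x right, y down, z forward; pixel columns grow to the right and rows downward; lengths in mm; the calibration is good to about 2 mm. A picture is of the moment at which its call begins: read the wrist's pose just before it. camera_info takes no time and is no camera call; for the wrist camera it gives the pose at the moment of the call.
A pose or a line that the arm cannot do raises robot.MotionError and nothing moves.
- robot.job_done(): hands the job in; it is judged then, once.
Trained networks look in the newest picture that a camera, given by its name, has taken for a name from the list of things; names that differ only in an ending like _2 or _b are one class to them, and where a whole thing is asked for, a point or a joint stands for the part that bears it (a point fixed in the world has none). Each returns a list of dicts, best first, with "score" (0 to 1); they miss things now and then, are a little off and sometimes report something else, mostly with a low value. They report only what shows in the picture. A call takes as long as a camera call.
- robot.regions_of(label, camera): "mask" (480x640 bool, what is visible of it) and "extent" ([left, top, width, height] in pixels, round what is visible of it).
Readings, each from a call of its own:
- robot.get_t(): time.
- robot.get_q(): joint angles.
- robot.get_qvel(): joint speeds.
- robot.get_tau(): joint torques, N m.
- robot.get_ee_pos(): TCP position.
- robot.get_tcp_rot(): TCP orientation.
- robot.get_contact_force(): force on the tool from outside, world axes, zero at the start.
- robot.get_moment(): the same for the moment, N m.
- robot.get_width(): opening from 0.0 (shut) to 1.0 (fully open).
- robot.get_finger_force(): force on a finger pad.
Only numpy, scipy, OpenCV 4.12 (cv2) and the standard library are available. Lean on these libraries where they do the work, as an engineer would, in place of code of your own. Each camera call takes 0.05 s, during which the arm holds its last target. There are 200 camera calls.

## Working session

There is one attempt and no reset: what is moved stays moved. The work goes in short steps, each a Python script; the robot and the scene stay as the last script left them, time stands still between calls to the robot, and variables do not carry over. Pictures are saved under pics/ and viewed, at most 12 in all, crops included, and the job is handed in when it is done.

```bash
ls; mkdir -p pics; python3 - <<'E'
from cell import robot
import cv2,numpy as np
a=robot.read_camera("scene");b=robot.read_camera("side")
cv2.imwrite("pics/a.png",a);cv2.imwrite("pics/b.png",b)
for c in("scene","side","wrist"):
    i=robot.camera_info(c);print(c,i)
for c in("scene","side"):
    for l in["jig","fence_face","lever_knob","lever_pointer","red_mark_top","stop_tip","board_center","mug","tea_box","spice_jar","tape","lemon","screwdriver"]:
        r=robot.regions_of(l,c)
        print(c,l,[(round(d["score"],2),d["extent"],np.argwhere(d["mask"]).mean(0)[::-1].round(1).tolist()) for d in r[:2]])
print(robot.get_t(),robot.get_tcp_rot())
E
```

```text
pics
scene {'fov_y': 43.19166780607194, 'cx': 319.78822655921516, 'cy': 243.6716298726636, 'R': array([[ 0.62340093, -0.781841  , -0.00979457],
       [-0.40531215, -0.31241272, -0.85913931],
       [ 0.66865039,  0.53955811, -0.51164803]]), 't': array([-297.14781465,  269.28119631, 1664.69939469])}
side {'fov_y': 52.248284576157786, 'cx': 322.03786177062284, 'cy': 232.24518529023024, 'R': array([[-0.85640598, -0.51565937,  0.02577237],
       [-0.2466347 ,  0.36473622, -0.89785233],
       [ 0.45358585, -0.77528247, -0.43954178]]), 't': array([ 424.64281198,  180.59976801, 1373.03064454])}
wrist {'fov_y': 71.44300061467384, 'cx': 322.8590373512033, 'cy': 240.76038434377924, 'R': array([[ 0.3725902 ,  0.92799504, -0.00131983],
       [ 0.89682436, -0.35970891,  0.25751809],
       [ 0.23850076, -0.09713237, -0.96627258]]), 't': array([-674.83818232,  -25.84220489,  389.94814018])}
scene jig [(0.72, [262.4, 221.5, 138.6, 80.2], [334.7, 263.8])]
scene fence_face [(0.67, [307.4, 225.0, 36.2, 26.1], [325.9, 237.8])]
scene lever_knob [(0.57, [278.5, 224.4, 42.0, 43.7], [300.9, 244.3])]
sc
[... 1186 characters left out ...]
 stop_tip [(0.71, [329.1, 215.6, 29.1, 20.9], [346.7, 225.6]), (0.34, [350.6, 169.4, 13.2, 27.8], [357.3, 185.9])]
side board_center [(0.8, [303.5, 222.7, 35.5, 37.0], [322.6, 239.9]), (0.38, [325.9, 213.8, 37.8, 23.3], [348.1, 225.1])]
side mug [(0.58, [244.7, 286.9, 25.9, 48.1], [256.5, 307.6])]
side tea_box []
side spice_jar [(0.76, [352.7, 171.9, 10.9, 26.0], [357.6, 186.0])]
side tape [(0.56, [378.2, 191.4, 19.6, 14.4], [385.9, 199.4])]
side lemon [(0.59, [397.5, 195.0, 18.8, 15.3], [406.8, 200.4])]
side screwdriver [(0.7, [275.0, 290.7, 64.4, 30.8], [315.8, 302.0]), (0.33, [326.0, 214.6, 37.0, 22.6], [346.3, 226.1])]
1.4 [-3.39285957e-05  1.89272729e-01  9.81924556e-01  8.33734077e-07]
```

```bash
python3 - <<'E'
import cv2,numpy as np
a=cv2.imread("pics/a.png");b=cv2.imread("pics/b.png")
ca=cv2.resize(a[190:340,200:500],None,fx=2.66,fy=2,interpolation=cv2.INTER_CUBIC)
ca=cv2.resize(a[185:345,200:500],(800,427),interpolation=cv2.INTER_CUBIC)
cv2.imwrite("pics/a1.png",ca)
cv2.imwrite("pics/b1.png",cv2.resize(b[165:345,230:430],(667,600),interpolation=cv2.INTER_CUBIC))
E
```

```text
(no output)
```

View pics/a1.png

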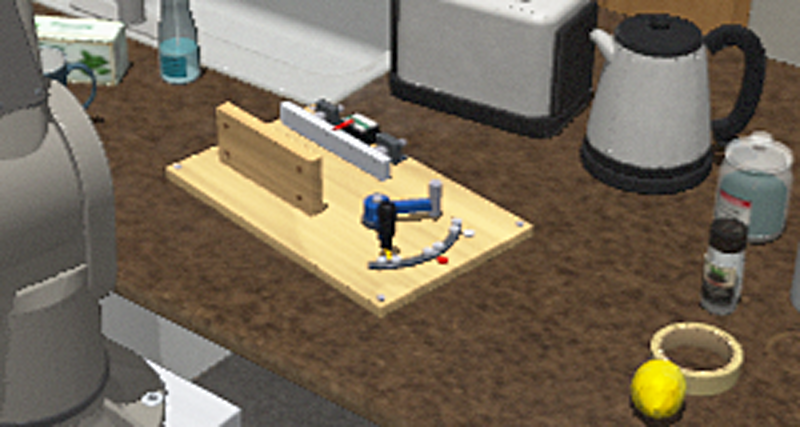

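View pics/b1.png

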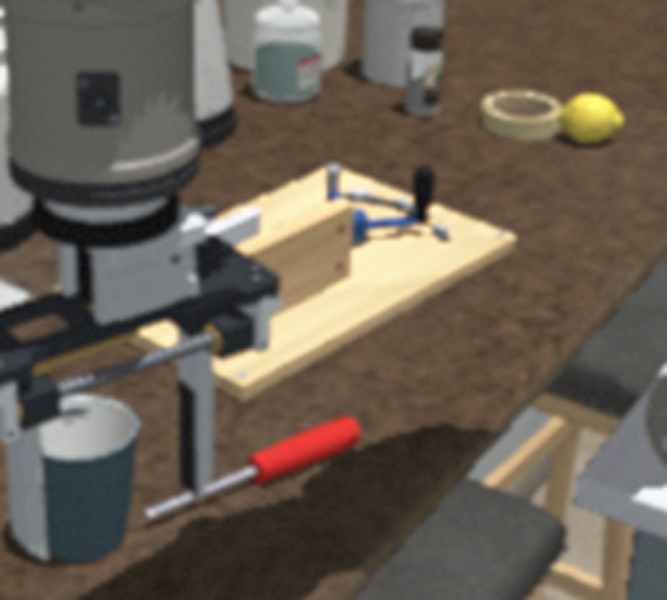

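The scene crop shows the jig: plate corners at crop (168,170), (380,303), (532,228). The black knob is at (387,225), near the robot. The red mark at (442,260) is the middle notch and the white one at (468,233), so the wanted angle looks like 0. The board stands at (270,160). The side view shows the screwdriver and mug close to the start pose.

```bash
cat > h.py <<'E'
from cell import robot
import cv2,numpy as np
from scipy.optimize import least_squares
def proj(i,P):
    f=240/np.tan(np.radians(i["fov_y"]/2));c=np.atleast_2d(P)@np.array(i["R"]).T+i["t"]
    return c[:,:2]/c[:,2:]*f+[i["cx"],i["cy"]]
def ray(i,uv,z):
    f=240/np.tan(np.radians(i["fov_y"]/2));R=np.array(i["R"]);o=-R.T@i["t"]
    d=np.c_[(np.atleast_2d(uv)-[i["cx"],i["cy"]])/f,np.ones(len(np.atleast_2d(uv)))]@R
    return o+d*((z-o[2])/d[:,2])[:,None]
def j2w(p,P):
    P=np.atleast_2d(P).astype(float);c,s=np.cos(p[2]),np.sin(p[2])
    return np.c_[P[:,:2]@np.array([[c,s],[-s,c]])+p[:2],P[:,2]]
def down(yaw): # tool z down, tool y axis along world angle yaw+pi/2 ; x axis at yaw
    return np.array([0,np.cos(yaw/2),np.sin(yaw/2),0])
E
python3 - <<'E'
from h import *
i=robot.camera_info("scene")
uv=np.array([[168,170],[380,303],[532,228]])/2.6667+[200,185]
J=[[-120,125,18],[-120,-280,18],[130,-280,18]]
r=least_squares(lambda p:(proj(i,j2w(p,J))-uv).ravel(),[600,0,0]);print(r.x,r.fun)
p=r.x
b=np.array([[222,160],[320,212]])/2.6667+[200,185]
print("board bottom pts",ray(i,b,18), "mark",ray(i,np.array([[442,260],[468,233]])/2.6667+[200,185],18),j2w(p,[[-6,-150,0]]))
for P in ([p[0]-30,p[1],420],[p[0]-70,p[1]-30,450],):
  for yw in (0,.19*2,p[2],np.pi):
    q=robot.inverse_kinematics(P,down(yw));print(P,yw,None if q is None else np.round(q,2))
E
```

```text
[ 5.25415055e+02  6.88737696e+01 -1.90905024e-01] [-0.92439958 -1.53691657 -0.08284678  1.63560027  0.95024697 -0.86516396]
board bottom pts [[486.26928602 167.05930258  18.        ]
 [466.78521942  -8.96664691  18.        ]] mark [[ 472.85760352 -184.75265485   18.        ]
 [ 538.22869228 -176.77491939   18.        ]] [[491.06192412 -77.2626817    0.        ]]
[np.float64(495.4150548083787), np.float64(68.87376964082387), 420] 0 [-1.   -0.03  0.73  1.7   0.02  1.47 -1.85]
[np.float64(495.4150548083787), np.float64(68.87376964082387), 420] 0.38 [-1.08 -0.04  0.8   1.7   0.03  1.47 -1.47]
[np.float64(495.4150548083787), np.float64(68.87376964082387), 420] -0.19090502390243438 [-1.   -0.03  0.72  1.7   0.02  1.47 -2.04]
[np.float64(495.4150548083787), np.float64(68.87376964082387), 420] 3.141592653589793 [-0.81 -0.02  0.54  1.69  0.01  1.46  1.3 ]
[np.float64(455.4150548083787), np.float64(38.873769640823866), 450] 0 [-0.99 -0.15  0.67  1.72  0.1   1.54 -1.9 ]
[np.float64(455.4150548083787), np.float64(38.873769640823866), 450] 0.38 [-1.09 -0.18  0.75  1.72  0.12  1.55 -1.55]
[np.float64(455.4150548083787), np.float64(38.873769640823866), 450] -0.19090502390243438 [-0.99 -0.15  0.67  1.72  0.09  1.54 -2.09]
[np.float64(455.4150548083787), np.float64(38.873769640823866), 450] 3.141592653589793 [-0.88 -0.13  0.58  1.71  0.07  1.54  1.26]
```

```bash
python3 - <<'E'
from h import *
i=robot.camera_info("wrist");R=np.array(i["R"]);o=-R.T@i["t"];tcp=np.array(robot.get_ee_pos())
print("cam",o,"axis",R[2])
d=o-tcp; dy=1.38-2.758
c,s=np.cos(dy),np.sin(dy);Rz=np.array([[c,-s,0],[s,c,0],[0,0,1]])
d2=Rz@d;ax=Rz@R[2]
p=[525,69,-.19]
aim=j2w(p,[[10,-90,40]])[0]
z=380
o2z=z+d2[2]; hit=d2+ax*((40-o2z)/ax[2]); P=[aim[0]-hit[0],aim[1]-hit[1],z]
print(P)
robot.move_to(P,down(1.38));print(robot.get_t())
i=robot.camera_info("wrist");im=robot.read_camera("wrist");cv2.imwrite("pics/w1.png",im)
import pickle;pickle.dump(i,open("w1.pkl","wb"))
for l in["fence_face","lever_knob","lever_pointer","red_mark_top","stop_tip","board_center","jig"]:
    r=robot.regions_of(l,"wrist")
    print(l,[(round(d["score"],2),d["extent"],np.argwhere(d["mask"]).mean(0)[::-1].round(1).tolist()) for d in r[:2]])
E
```

```text
cam [181.67866257 654.97309309 383.178356  ] axis [ 0.2387903  -0.09612475 -0.96630183]
[np.float64(529.2879889099162), np.float64(40.83455956093552), 380]
3.7917
fence_face [(0.84, [354.2, 110.2, 52.7, 130.9], [366.5, 172.8])]
lever_knob [(0.71, [284.6, 263.4, 70.7, 66.2], [315.4, 292.6]), (0.33, [356.7, 107.1, 47.5, 136.5], [366.4, 173.0])]
lever_pointer [(0.9, [281.3, 262.0, 73.2, 67.3], [314.8, 292.7])]
red_mark_top [(0.48, [160.3, 1.7, 20.1, 110.3], [172.1, 69.1]), (0.38, [312.7, 327.2, 7.7, 6.5], [316.8, 329.8])]
stop_tip [(0.92, [284.2, 265.3, 75.5, 65.6], [315.7, 293.2])]
board_center [(0.8, [268.6, 119.9, 26.8, 133.4], [283.9, 182.2]), (0.51, [159.9, 0.0, 21.5, 115.5], [172.4, 68.9])]
jig [(0.94, [238.4, 97.6, 168.6, 240.2], [325.2, 216.2])]
```

View pics/w1.png

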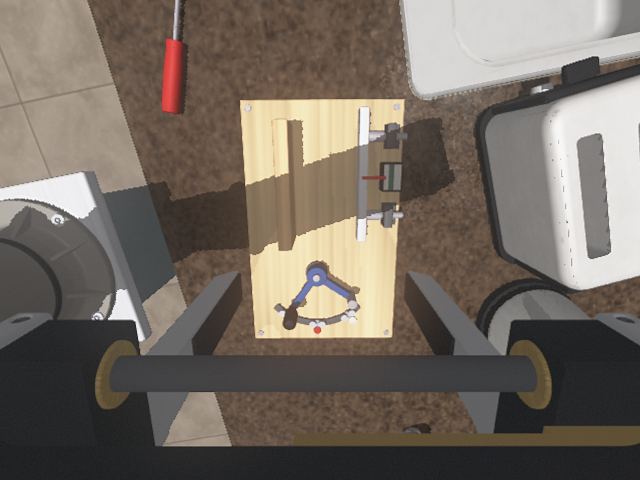

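The wrist view shows the plate corners at (240,101), (405,99), (392,338), (256,338). The red disc is at (317,330), the middle notch, so angle 0. The pivot is at (317,275), the knob at (290,317) and the stop post at (352,305). The board's top edge runs from (281,120) to (287,250), and the fence is at x≈363.

```bash
cat > fit.py <<'E'
from h import *
import pickle
i=pickle.load(open("w1.pkl","rb"))
J=[[-120,125,18],[130,125,18],[130,-280,18],[-120,-280,18],[-6,-112-150,18]]
uv=np.array([[240.5,100.5],[405.5,99],[392,338],[256,338.5],[317.3,330]])
def F(i,uv,w=0):
    r=least_squares(lambda p:(proj(i,j2w(p[:3],J))-uv).ravel(),[525,69,-.19]);return r
r=F(i,uv);print(r.x,r.fun.reshape(-1,2).round(1))
p=r.x
print("pivot px",proj(i,j2w(p,[[-6,-150,48]])),"fence top near",proj(i,j2w(p,[[59,110,50],[59,-90,50]])))
k=j2w(p,[[-6+75*np.sin(-.6),-150-75*np.cos(-.6),92],[-6+70*np.cos(-.6),-150+70*np.sin(-.6),68]]);print("knob top/post top px",proj(i,k),k)
im=cv2.imread("pics/w1.png")
print("R,o",-np.array(i["R"]).T@i["t"])
# board top: fit 4 corners
buv=np.array([[273,120],[289,119.5]])
def inv(w):
    c,s=np.cos(p[2]),np.sin(p[2]);d=w[:,:2]-p[:2];return d@np.array([[c,-s],[s,c]])
print("mark jig",inv(ray(i,[[317.3,330]],18)))
c=im[100:345,235:410];cv2.imwrite("pics/w1c.png",cv2.resize(c,None,fx=2.44,fy=2.44,interpolation=cv2.INTER_CUBIC))
E
python3 fit.py
```

```text
[ 5.29991346e+02  6.89512398e+01 -1.85187612e-01] [[-0.8 -0.9]
 [ 0.6 -0.3]
 [ 0.8  0.8]
 [-0.9  0.9]
 [ 0.5  0.2]]
pivot px [[316.89801899 278.04289085]] fence top near [[360.91067998 106.87753928]
 [357.77239531 242.62709064]]
knob top/post top px [[289.44007766 326.02388874]
 [353.01046713 305.60011032]] [[ 443.45245354 -130.42340655   92.        ]
 [ 545.98219013 -126.86628474   68.        ]]
R,o [543.31219226 115.84038726 557.37882565]
mark jig [[  -6.81420377 -261.50617382]]
```

View pics/w1c.png

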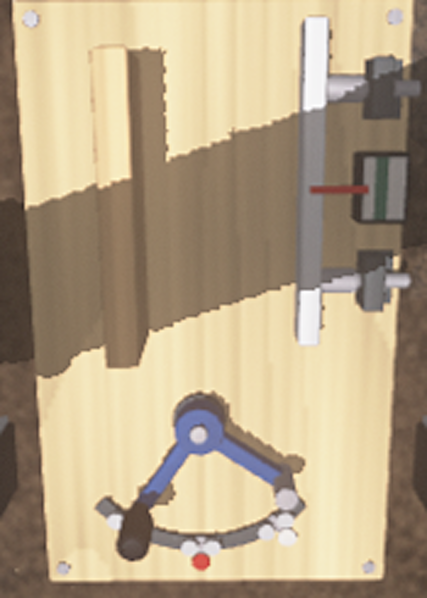

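```bash
cat >> fit.py <<'E'
uvb=np.array([[92,47],[128,45],[140,366],[106,367]])/2.44+[235,100]
B=np.array([[-10,90,98],[10,90,98],[10,-90,98],[-10,-90,98]])
b=least_squares(lambda q:(proj(i,j2w(q,B))-uvb).ravel(),[480,70,-.19])
print("board",b.x,b.fun.reshape(-1,2).round(1), "jig",inv(b.x[None]),"rel yaw",b.x[2]-p[2])
E
python3 fit.py | tail -5
python3 - <<'E'
from h import *
p=[530,69,-.1852]
P=j2w(p,[[-6+75*np.sin(-.6),-150-75*np.cos(-.6),0]])[0]
for z in(130,56):
  for a in(-.6,0):
    P=j2w(p,[[-6+75*np.sin(a),-150-75*np.cos(a),z]])[0]
    for y in (p[2]+a+np.pi/2,p[2]+a-np.pi/2):
      q=robot.inverse_kinematics(P,down(y));print(z,a,y,None if q is None else np.round(q,2))
print(robot.get_q())
E
```

```text
mark jig [[  -6.81420377 -261.50617382]]
board [ 4.80784302e+02  7.91947467e+01 -1.79770635e-01] [[-0.4 -1. ]
 [ 0.3 -0.4]
 [ 0.   1. ]
 [ 0.   0.7]] jig [[-50.25183537   1.00782119]] rel yaw 0.005416976934954354
130 -0.6 0.7855963267948965 [-0.73  0.28  1.03  2.18 -0.32  0.84 -0.28]
130 -0.6 -2.3559963267948967 [-0.51  0.21  0.75  2.18 -0.19  0.82  2.72]
130 0 1.3855963267948965 [-0.62  0.37  0.98  2.09 -0.4   0.88  0.41]
130 0 -1.7559963267948966 [-0.66  0.4   1.05  2.1  -0.45  0.89 -2.68]
56 -0.6 0.7855963267948965 [-0.7   0.52  1.07  2.24 -0.69  0.76  0.07]
56 -0.6 -2.3559963267948967 [ 1.01  0.48 -1.02  2.16  0.58  0.81  1.97]
56 0 1.3855963267948965 [-0.59  0.56  0.99  2.15 -0.68  0.79  0.66]
56 0 -1.7559963267948966 [-0.59  0.56  0.99  2.15 -0.68  0.79 -2.49]
[-0.90553326  0.06420343  0.76135339  1.71516992 -0.04505213  1.3801593
 -0.32733572]
```

Board: jig (-50, 1), yaw about 0. Now throwing the lever.

```bash
python3 - <<'E'
from h import *
p=[530,69,-.1852]
def K(a,z): return j2w(p,[[-6+75*np.sin(a),-150-75*np.cos(a),z]])[0],down(p[2]+a+np.pi/2)
robot.move_to(*K(-.6,135));robot.move_gripper(.6,20)
print(robot.servo_line(*K(-.6,57),vel=120,stop_force=12),robot.get_ee_pos())
robot.move_gripper(0,20);print("w",robot.get_width()*94,robot.get_finger_force(),robot.get_contact_force())
for a in(-.45,-.3,-.15,0):
    robot.servo_line(*K(a,57),vel=60);print(a,np.round(robot.get_contact_force(),1))
robot.move_gripper(.6);print(np.round(robot.get_contact_force(),1))
robot.servo_line(K(0,140)[0],vel=200);print(robot.get_t(),robot.get_ee_pos())
i=robot.camera_info("wrist");im=robot.read_camera("wrist");cv2.imwrite("pics/w2.png",im)
im=robot.read_camera("side");cv2.imwrite("pics/s2.png",cv2.resize(im[190:300,250:430],None,fx=4,fy=4,interpolation=cv2.INTER_CUBIC))
E
```

```text
False [ 443.67534544 -130.6439419    57.43187046]
w 21.634808438139032 20.000485988566652 [-3.53788147  3.70065325  6.69096509]
-0.45 [ 5.1  1.1 -3.2]
-0.3 [-0.   6.1  4. ]
-0.15 [-0.5  6.4  4.8]
0 [-1.3  7.1  6.2]
[0.1 0.3 0.9]
10.175 [ 482.78554814 -150.74010261  140.14607705]
```

View pics/w2.png

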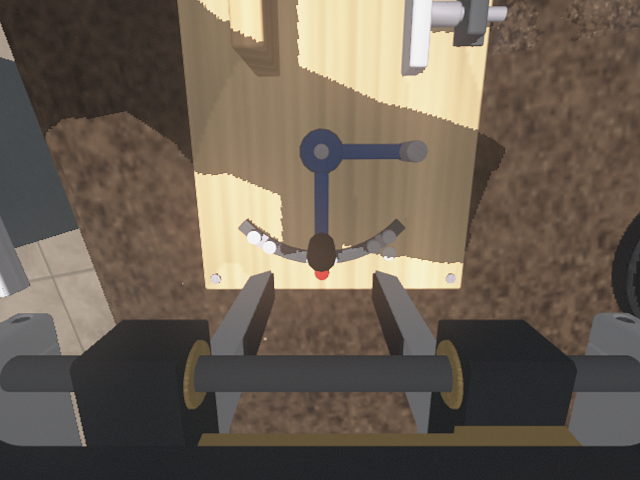

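Knob, arm and pointer stand in line with the red disc (321,273). The pivot is at (321,152) and the stop post at (417,151), so the lever is in the notch at 0. I refine the jig pose from this view and check reach for the board grasp.

```bash
python3 - <<'E'
from h import *
i=robot.camera_info("wrist")
# screws unknown; corners, pivot(48 top), post top(68), red disc
J=[[-120,-280,18],[130,-280,18],[64,-150,68],[59,-90,50]]
uv=np.array([[206,289],[462,289],[417,150.5],[405,72]])
r=least_squares(lambda p:(proj(i,j2w(p,J))-uv).ravel(),[530,69,-.185]);print(r.x,r.fun.reshape(-1,2).round(1))
w=ray(i,uv[:2],18);d=w[1]-w[0];print(np.linalg.norm(d),np.arctan2(d[1],d[0]))
p=r.x;print("mark",ray(i,[[321.5,275]],18),j2w(p,[[-6,-262,18]]),"post",ray(i,[[417,151]],68),"pivot",ray(i,[[321,152]],48))
be=ray(i,[[232,47],[265,47]],98);print("board end",be)
p=[530,70,-.185]
for P in([-50,16,145],[-50,16,60],[58,16,60],[58,-37,60]):
  for y in(p[2]+np.pi/2,p[2]-np.pi/2):
    q=robot.inverse_kinematics(j2w(p,[P])[0],down(y));print(P,round(y,2),None if q is None else np.round(q,2))
E
```

```text
[ 5.25185589e+02  6.93445175e+01 -1.76025501e-01] [[-2.4  4.1]
 [ 0.2  1.8]
 [-0.9  1.7]
 [ 2.6 -5.1]]
246.82708449415787 -0.18582997561431916
mark [[ 473.65238603 -188.0677514    18.        ]] [[ 473.39741909 -187.55621313   18.        ]] post [[562.68481043 -88.82182289  68.        ]] pivot [[494.47336196 -76.69525863  48.        ]]
board end [[454.4375225   -8.41374385  98.        ]
 [473.51545717 -12.00704401  98.        ]]
[-50, 16, 145] 1.39 [-0.97  0.25  0.76  2.1  -0.22  0.87 -0.27]
[-50, 16, 145] -1.76 [ 0.54  0.36 -1.02  2.02  0.37  0.96  2.29]
[-50, 16, 60] 1.39 [-0.85  0.39  0.64  2.16 -0.36  0.69 -0.15]
[-50, 16, 60] -1.76 [-1.26  0.83  1.34  2.18 -1.    1.02 -2.66]
[58, 16, 60] 1.39 [-0.7   0.54  0.61  1.94 -0.42  0.8  -0.04]
[58, 16, 60] -1.76 [-1.05  0.92  1.27  1.95 -1.02  1.11 -2.66]
[58, -37, 60] 1.39 [-0.63  0.52  0.63  1.97 -0.43  0.78  0.06]
[58, -37, 60] -1.76 [-0.98  0.9   1.26  1.99 -1.    1.08 -2.57]
```

```bash
cat >> h.py <<'E'
p=np.array([528.3,69,-.185]); Q=down(p[2]+np.pi/2)
ex=np.array([np.cos(p[2]),np.sin(p[2]),0]);ey=np.array([-ex[1],ex[0],0])
def inv(w):
    d=np.array(w)-[p[0],p[1],0];return np.array([d@ex,d@ey,w[2]])
def fj():
    f=np.mean([robot.get_contact_force() for _ in range(5)],0);return np.array([f@ex,f@ey,f[2]]).round(2)
E
python3 - <<'E'
from h import *
G=np.array([483.3,93.5])
qb=down(-.183+np.pi/2)
robot.servo_line([*G,140],qb,vel=200);robot.move_gripper(.5,40)
print(robot.servo_line([*G,60],vel=120,stop_force=12),fj())
robot.move_gripper(0,40);print("w",robot.get_width()*94,robot.get_finger_force(),fj())
t=inv(robot.get_ee_pos());print("tool jig",t)
bc=inv([480.6,78.8,0]);print("bc",bc)
g=t[1]-bc[1]
robot.servo_line(j2w(p,[[0,t[1],60]])[0],Q,vel=100);print(fj())
robot.servo_line(j2w(p,[[42,-46+g,60]])[0],Q,vel=100);print(fj(),inv(robot.get_ee_pos()),g,robot.get_t())
im=robot.read_camera("wrist");cv2.imwrite("pics/w3.png",im)
im=robot.read_camera("scene");cv2.imwrite("pics/s3.png",cv2.resize(im[210:310,260:410],None,fx=5.3,fy=5.3,interpolation=cv2.INTER_CUBIC))
E
```

```text
False [-0.11  0.34  0.44]
w 19.76136878941695 39.99939322471619 [-1.46  0.49  7.02]
tool jig [-48.62386697  15.99494958  60.26779362]
bc [-48.68873518   0.85852561   0.        ]
[ 0.14  0.5  -1.5 ]
[-0.72 -0.27 -1.73] [ 41.57876054 -30.55811538  59.85957671] 15.13642397098252 14.8167
```

View pics/s3.png

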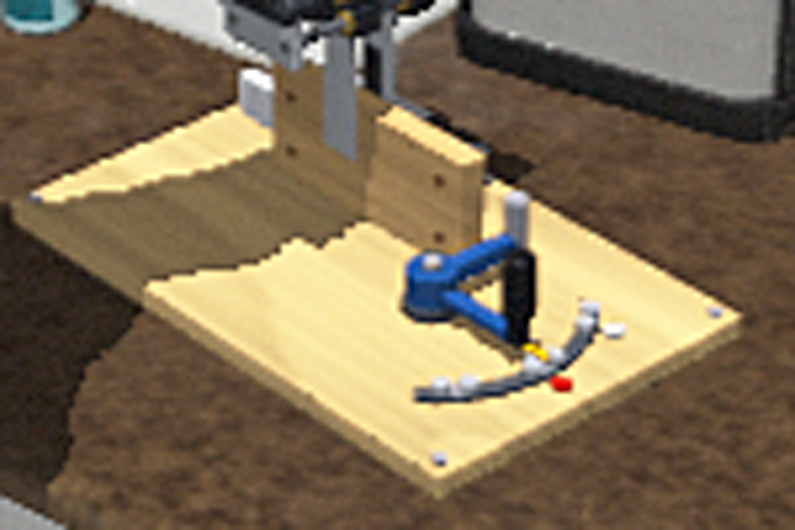

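View pics/w3.png

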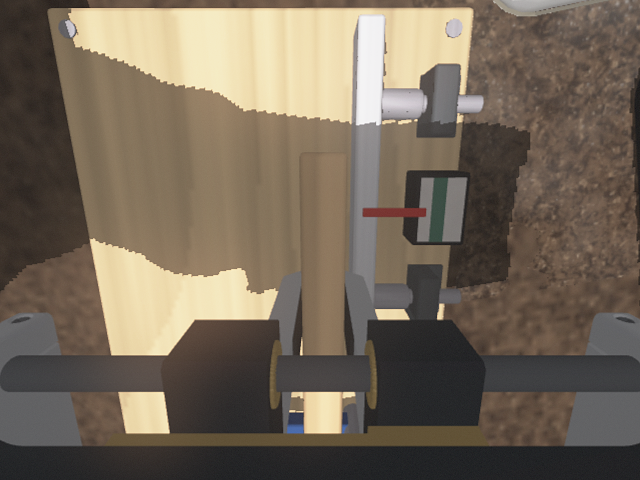

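The scene shows the lever in line with the red disc, and the board's end just left of the post and not yet in line with it. The wrist view shows the board's edge at x≈347 against the fence at x≈353. The pointer tip is at (426,212) and the green strip spans x 430–447. Next: seat the board on the plate, then press stepwise.

```bash
python3 - <<'E'
from h import *
P=inv(robot.get_ee_pos());T=np.array([42,P[1],60.])
s=robot.servo_line(j2w(p,[T-[0,0,2]])[0],Q,vel=5,stop_force=3)
e=inv(robot.get_ee_pos());print("seat",s,e,fj());T[2]=e[2]
f0=fj()
for x in np.arange(44,66,1.5):
    T[0]=x;robot.servo_line(j2w(p,[T])[0],Q,vel=25);f=fj();print(x,inv(robot.get_ee_pos()).round(2),f)
    if f[0]-f0[0]<-7.5:break
print(robot.get_moment(),robot.get_t())
im=robot.read_camera("wrist");cv2.imwrite("pics/w4.png",im)
E
```

```text
seat True [ 41.67287593 -30.18566507  59.75756892] [-0.89 -0.19  8.09]
44.0 [ 44.1  -29.88  59.79] [0.75 0.6  0.94]
45.5 [ 44.32 -29.86  59.79] [-8.7   1.07 10.54]
[0.56913308 2.28109427 0.0678639 ] 15.65
```

View pics/w4.png

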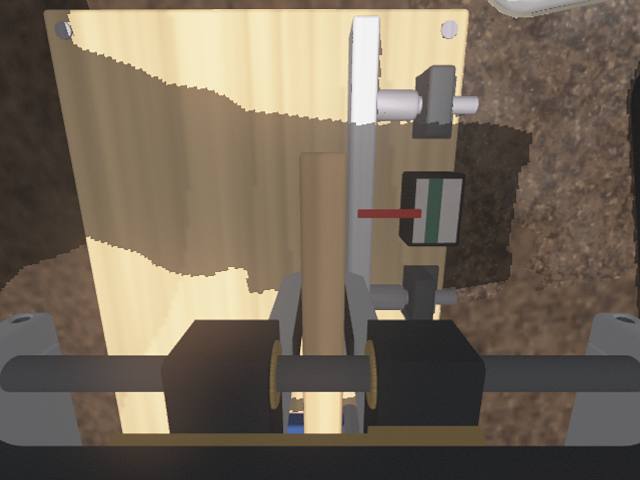

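The view shows no contact with the fence yet: a gap of about 4 px, with the pointer tip at (421,213) and green at 426–442. The force is probably stick friction from pressing down on the plate, so I relax z and check settled readings.

```bash
python3 - <<'E'
from h import *
def show(m): robot.sleep(.25);print(m,inv(robot.get_ee_pos()).round(2),fj(),round(robot.get_t(),2))
show("now")
T=inv(robot.get_ee_pos());y=T[1]
for z in(60.1,60.4):
    robot.servo_line(j2w(p,[[45.,y,z]])[0],Q,vel=20);show(z)
for x in(47,49,51):
    robot.servo_line(j2w(p,[[x,y,60.4]])[0],Q,vel=20);show(x)
    if fj()[0]<-7:break
E
```

```text
now [ 44.34 -29.86  59.8 ] [-7.68  0.96 10.9 ] 15.95
60.1 [ 45.01 -29.89  60.03] [-0.39  0.26 -2.83] 16.45
60.4 [ 45.02 -29.84  60.41] [-0.41  0.52 -2.43] 16.95
47 [ 46.98 -29.87  60.39] [ 0.31 -0.42 -1.63] 17.45
49 [ 49.   -29.87  60.39] [-0.25 -0.   -2.58] 17.95
51 [ 50.89 -29.87  60.37] [-2.16 -0.26 -2.73] 18.45
```

```bash
python3 - <<'E'
from h import *
def show(m): robot.sleep(.15);f=fj();e=inv(robot.get_ee_pos());print(m,e.round(2),f,round(robot.get_t(),2));return f
y=-29.87;z=60.4
while z>59.6:
    z-=.1;robot.servo_line(j2w(p,[[51,y,z]])[0],Q,vel=20);f=show("z%.1f"%z)
    if f[2]>-1.2:break
for x in(53,55,57,58):
    robot.servo_line(j2w(p,[[x,y,z]])[0],Q,vel=20);f=show(x)
    if f[0]<-8:break
im=robot.read_camera("wrist");cv2.imwrite("pics/w5.png",im[0:330,200:600])
E
```

```text
z60.3 [ 51.   -29.89  60.32] [-2.23  0.02 -0.32] 18.85
53 [ 52.9  -29.88  60.26] [-2.39  1.06 -1.25] 19.25
55 [ 54.8  -29.84  60.22] [-4.47 -0.4  -1.52] 19.65
57 [ 56.57 -29.86  60.19] [-6.4  -0.06 -0.25] 20.05
58 [ 57.41 -29.86  60.17] [-7.87 -0.44  0.57] 20.45
```

View pics/w5.png

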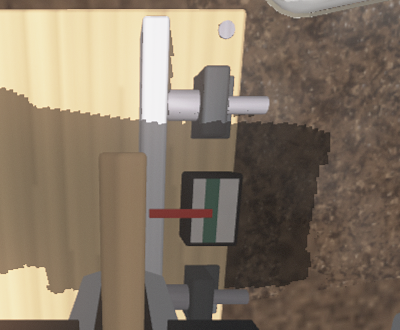

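The pointer tip at (212,213) stands mid-green (205–219). Now I slide right to the stop.

```bash
python3 - <<'E'
from h import *
def show(m): robot.sleep(.12);f=fj();e=inv(robot.get_ee_pos());print(m,e.round(2),f,round(robot.get_t(),2));return f
y=-29.87
fs=[]
for d in[1.5,3]+list(np.arange(4,11,.5)):
    robot.servo_line(j2w(p,[[58.2,y-d,60.3]])[0],Q,vel=15);f=show(d);fs.append(f[1])
    if d>=3.9 and f[1]>min(np.median(fs)+1.8,4.2):break
im=robot.read_camera("scene");cv2.imwrite("pics/s6.png",cv2.resize(im[210:310,260:410],None,fx=5.3,fy=5.3,interpolation=cv2.INTER_CUBIC))
E
```

```text
1.5 [ 57.45 -30.84  60.07] [-7.85  2.66 -0.54] 20.87
3 [ 57.43 -32.16  60.07] [-7.62  2.46 -1.21] 21.23
4.0 [ 57.44 -33.04  60.07] [-7.43  5.49 -1.99] 21.6
```

View pics/s6.png

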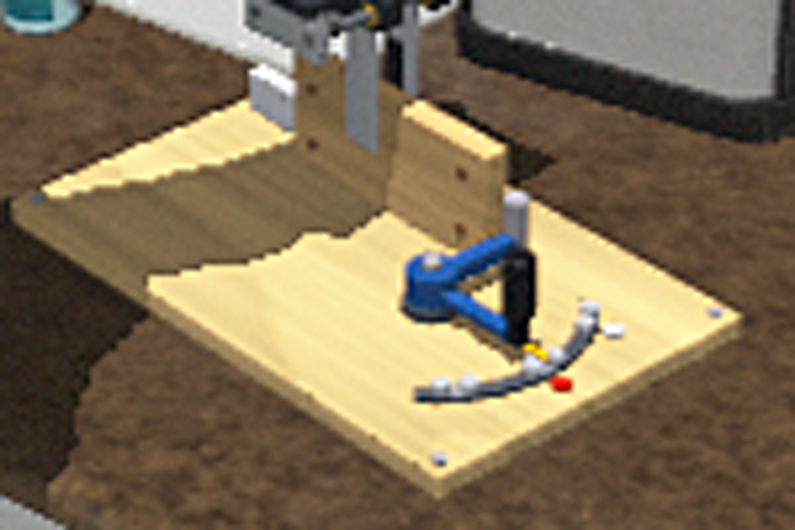

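```bash
python3 - <<'E'
from h import *
i=robot.camera_info("scene")
def show(m):
    robot.sleep(.2);f=np.mean([fj() for _ in range(6)],0);e=inv(robot.get_ee_pos());print(m,e.round(2),f.round(2),round(robot.get_t(),2));return f
f=show("hold")
cr=lambda P:((proj(i,j2w(p,P))-[260,210])*5.3).round(1).tolist()
print("post top c",cr([[64,-150,68]]),"pivot top",cr([[-6,-150,48]]),"mark",cr([[-6,-262,18]]))
for e in(-138,-142):print(e,"board top corners near/far, near bottom",cr([[48,e,98],[68,e,98],[48,e,18]]))
if f[1]<4:
    robot.servo_line(j2w(p,[[58.2,-34.17,60.3]])[0],Q,vel=15);f=show("+.3")
im=robot.read_camera("scene");cv2.imwrite("pics/s7.png",cv2.resize(im[230:270,335:375],None,fx=15,fy=15,interpolation=cv2.INTER_CUBIC))
E
```

```text
hold [ 57.44 -33.04  60.07] [-6.48  2.54 -1.3 ] 21.85
post top c [[520.5, 195.9]] pivot top [[435.7, 264.5]] mark [[565.6, 384.8]]
-138 board top corners near/far, near bottom [[488.7, 154.8], [512.6, 143.7], [486.4, 266.7]]
-142 board top corners near/far, near bottom [[493.3, 157.3], [517.2, 146.2], [490.9, 269.3]]
+.3 [ 57.44 -33.16  60.05] [-7.05  4.84 -1.92] 22.3
```

View pics/s7.png

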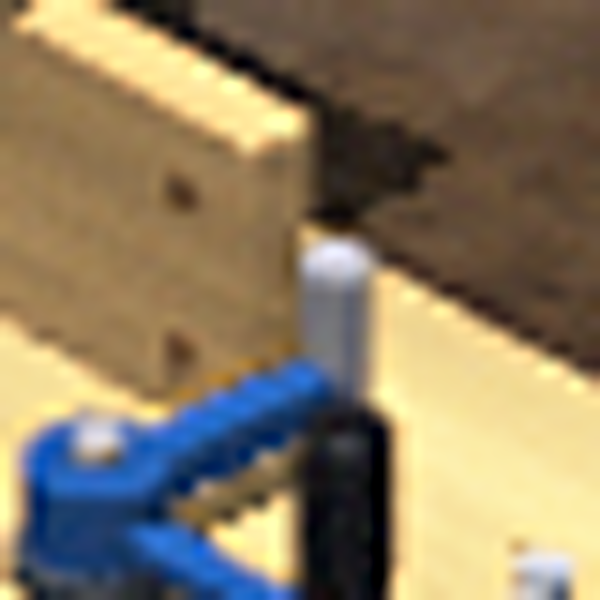

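The force spread matches sliding friction, and the picture geometry says the end is still a few mm from the post. I ease the press to about 3 mm of travel so friction is low, slide until the post is felt, then press again.

```bash
python3 - <<'E'
from h import *
def show(m):
    robot.sleep(.1);f=np.mean([fj() for _ in range(6)],0);e=inv(robot.get_ee_pos());print(m,e.round(2),f.round(2),round(robot.get_t(),2));return f
robot.servo_line(j2w(p,[[52.7,-33,60.6]])[0],Q,vel=25);show("eased")
fs=[]
y=-33.
while y>-42:
    y-=.6;robot.servo_line(j2w(p,[[52.7,y,60.6]])[0],Q,vel=15);f=show(round(y,1));fs.append(f[1])
    if len(fs)>=3 and min(fs[-2:])>np.median(fs[:3])+1.6 or f[1]>5:break
im=robot.read_camera("scene");cv2.imwrite("pics/s8.png",cv2.resize(im[230:270,335:375],None,fx=15,fy=15,interpolation=cv2.INTER_CUBIC))
E
```

```text
eased [ 52.83 -33.01  60.62] [-2.81  0.44 -3.23] 22.82
-33.6 [ 52.83 -33.45  60.66] [-2.72  1.11 -2.55] 23.18
-34.2 [ 52.81 -34.19  60.69] [-3.1   1.66 -0.55] 23.52
-34.8 [ 52.72 -34.9   60.63] [-2.5   1.21 -0.57] 23.88
-35.4 [ 52.7  -35.48  60.59] [-3.54  1.55 -1.19] 24.23
-36.0 [ 52.68 -35.98  60.58] [-1.9   1.31 -1.65] 24.57
-36.6 [ 52.72 -36.14  60.62] [-2.95  4.51 -2.33] 24.93
-37.2 [ 52.73 -36.33  60.67] [-2.31  6.05 -1.75] 25.27
```

Clear contact at tool y ≈ -36.1 (board end about -141, expected -142). Now pressing up while keeping light end contact.

```bash
python3 - <<'E'
from h import *
def show(m):
    robot.sleep(.1);f=np.mean([fj() for _ in range(6)],0);e=inv(robot.get_ee_pos());print(m,e.round(2),f.round(2),round(robot.get_t(),2));return f
robot.servo_line(j2w(p,[[52.7,-36.7,60.4]])[0],Q,vel=15);show("back")
robot.servo_line(j2w(p,[[55.5,-36.7,60.35]])[0],Q,vel=20);show("55.5")
robot.servo_line(j2w(p,[[58.3,-36.7,60.3]])[0],Q,vel=20);show("58.3")
robot.sleep(.3);show("hold");print(robot.get_width()*94,robot.get_finger_force())
a=robot.read_camera("scene");b=robot.read_camera("wrist")
a=cv2.resize(a[225:285,325:385],(480,480),interpolation=cv2.INTER_CUBIC)
b=cv2.resize(b[120:280,260:460],(320*480//400,480) if 0 else (320,256),interpolation=cv2.INTER_CUBIC)
o=np.zeros((480,800,3),np.uint8);o[:,:480]=a;o[:256,480:]=b;cv2.imwrite("pics/f9.png",o)
E
```

```text
back [ 52.76 -36.15  60.53] [-2.78  4.4  -0.28] 25.68
55.5 [ 54.45 -36.09  60.15] [-8.94  5.45  0.67] 26.07
58.3 [ 56.57 -36.02  59.98] [-11.98   4.82   4.24] 26.46
hold [ 56.6  -35.97  60.01] [-11.93   5.55   4.87] 26.86
19.899403595998834 39.99245524406433
```

View pics/f9.png

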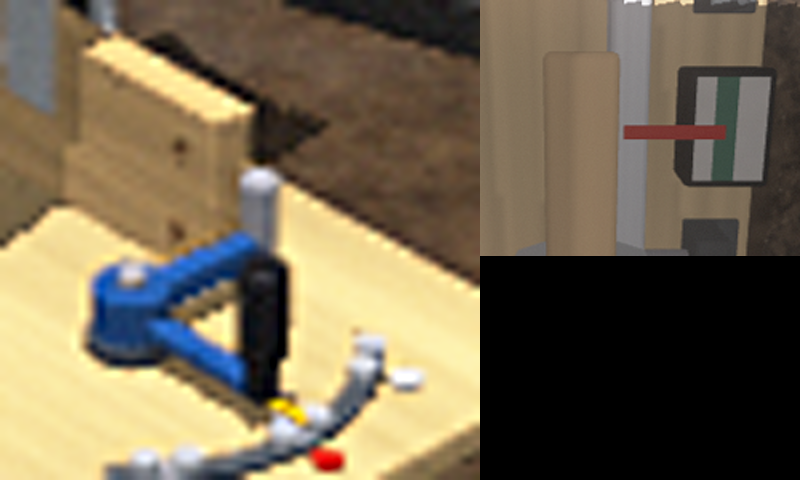

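The pointer tip (725,132) stands in the green strip (716–739). The board's end meets the post, and the lever's yellow pointer is in line with the red disc. Handing in.

```bash
python3 -c "
from cell import robot
print(robot.job_done())"
```

```text
the job is handed in; nothing more can be done
None
```

I handed the job in at about 27 s. The lever is in the red-marked notch (angle 0), the board's end is against the stop, and the board is held pressed with the fence pointer in the green at about 7.6 mm of travel. The fence never went near its end, and I touched nothing else on the worktop.

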